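# Lock a stone blank in the cutting jig and hold the sprung length stop at its mark

### The job

Drop the white marble blank into the socket of the cutting jig so that it sits fully down, let go of it, and swing the blue-knobbed locking lever fully shut over it. Then pull the sprung length rod out by its black grip until its white pointer stands opposite the yellow mark, within the width of the mark, and hold it there: finish while still holding the grip, because the spring pulls the rod back if it is let go. Leave the hammer, the glue bottle and the terracotta offcut where they are.

Things in the scene. Friction and masses are not known exactly. Their poses are not given: they have to be found in the camera images.
- jig: Cutting jig, fixed: brown board 170 x 360 mm (its x, y) and red plate, 18 mm high in all; origin under its middle, on the bench. In its frame (mm): aluminium socket block 85 x 75, top z 38, at x 0, y 120; red tube of the rod along y from 65 to -25, axis z 50, radius 13; scale bar at x 49 to 75, y -40 to -175, top z 32; lever's hinge post, radius 10, at x 60, y 120, top z 86.
- pocket (a point): Centre of the floor of the socket pocket, 23 mm above the bench. The pocket measures 53 mm along the jig's x and 39 mm along its y, is 15 mm deep, and its axes are the jig's. Upright walls with a small lead-in.
- blank: White marble block, 48 x 34 x 50 mm (along its x, y, z), about 0.2 kg, loose, standing upright on the bench at the start. Origin at the centre of its underside. In the socket its long side lies along the jig's x (either way round) and it stands 35 mm out of the socket.
- lock_lever (a joint): Angle of the locking lever (rad): 0 = shut, lying over the pocket along the jig's -x from its hinge, and stopped there; it grows to 1.75 as it opens, swinging level about an upright hinge towards the jig's +y. It stays where it is left (about 1 N at the knob moves it). Starts 1.1 to 1.6.
- lever_hinge (a point): Hinge of the locking lever, an upright axis on the jig at the height of the lever's steel bar: 81 mm above the bench. The bar is 8 mm thick and 16 mm wide and passes 4 mm above a fully seated blank.
- lever_knob (a point): Middle of the lever's upright blue knob: a round post of 16 mm diameter, 40 mm tall, from 85 to 125 mm above the bench, 105 mm from the hinge axis. This point is 105 mm above the bench.
- rod_grip: Sprung rod with upright black grip, 30 mm along the jig's x, 14 mm thick along its y, 30 to 115 mm above the bench; free all round from 63 mm up. Origin in the grip on the rod's axis, 50 mm above the bench; axes as the jig's. Slides level along the jig's -y from its start (fully in), at most 100 mm; the spring pulls back with 4 N, and 0.9 N more per 10 mm of draw, and 0.5 N friction.
- grip_top (a point): Centre of the top face of the black grip, 115 mm above the bench; moves with the rod.
- pointer_tip (a point): Tip of the white pointer (4 mm wide) that reaches from the grip 48 mm to the jig's +x, 42 mm above the bench; in line with the grip's middle along the jig's y; moves with the rod, straight along the jig's y.
- mark: Yellow length mark, a block 18 x 16 x 18 mm (along the jig's x, y, z) fixed on the scale bar; its place along the bar varies. Origin at the centre of its underside, 32 mm above the bench; axes as the jig's. The pointer is at the mark when its tip and this origin are level along the jig's y (45 to 80 mm of draw); across, along x, the tip stays 14 mm short of the origin.
- hammer: Hammer, 260 mm long, lying on the bench; origin under its middle. Leave it.
- glue: White glue bottle, 50 mm diameter, 110 mm tall, standing; origin at the centre of its underside. Leave it.
- offcut: Terracotta block 55 x 40 x 30 mm on the bench; origin at the centre of its underside. Leave it.
Things that resemble listed ones, but are neither listed nor needed, are in the scene too. Of the things that look like the blank, take the one that is farthest from the robot's base at the start. Of the things that look like the glue, the larger one is meant.

How it is judged:
By the outcome, as a careful person would: the job done as asked, in the order asked, and still so for the second after the job is handed in, while the arm keeps its last pose, push and grip.
It also fails if it takes over 58 s, if anything falls off the work surface, if the arm or the gripper's body presses on something with over 40 N, if the wrist force passes 120 N, or if a joint passes its speed limit or range.

### The arm

A 6-joint arm with a two-finger parallel gripper is mounted at the origin on the work surface. World frame = base frame: x ahead of the robot, y to its left, z up, the work surface at z = 0. Lengths are in mm, angles in degrees, forces in N, time in s.
With the tool pointing down it reaches from about 225 to 725 mm from the base axis. Payload 3.1 kg.
Tool frame: the origin (TCP) lies on the mounting face of the last link; the fingertips stand 173 mm ahead of it and the grasp point (between the pads) lies 155 mm ahead of it; z points along the fingers, y is the line along which they close (so a half turn about z gives the same grasp; the last joint's range is limited). The gripper opens to 85 mm and grips with 20 to 120 N. Pads are 22 mm wide; open, the fingers measure 114 mm over their backs; the gripper's body (76 mm by 85 mm) begins 54 mm behind the grasp point. The pads swing forward as they close: fully open they stand 13 mm farther back than shut.
Start: joints at [-81.291, 2.75, 5.684, 92.934, 0, 82.678], TCP at [144.971, -504.58, 404.712] pointing down, gripper open.
Joint ranges: [-166.93, 166.93], [-56.73, 111.36], [-69.38, 81.34], [-121.58, 131.49], [-85.45, 84.26], [-180, 180]. Speed limits (degrees/s): [159.86, 159.86, 180, 180, 180, 180].

### API

Orientations are given as a 3x3 rotation matrix whose columns are the frame's x, y, z axes.
In Python, from workcell import sensors, viewer, r gives the robot as it stands. The module is installed in compiled form; this text tells all that it offers.
- The arm moves only by the tool step_arm, never from a script. Its argument "steps" is a list of rows, each an object of numbers: "x", "y", "z": the shift along the tool's x, y, z as a fraction of full scale; "wx", "wy", "wz": the turn, a rotation vector about the tool's x, y, z as a fraction of full scale; "grip": the opening, from 0 (shut) to 1 (fully open). A call has 1 to 10 rows; each row shifts and turns the commanded pose from where the row before left it, along the tool's axes as they then stand; what a row does not reach is not made up. Full scale, the value 1, is 100 mm for a shift and 0.08 rad for a turn. A row lasts 1/12 s, in which the tool goes at most 41.7 mm and 7.16 degrees, less where a joint would pass 70% of its speed; a pose out of reach is approached as far as the arm can. A call with a number of a shift or a turn outside -1 to 1 is refused whole. A call with a gripper value outside its range is refused whole. The fingers move at their own pace and stop on an object; "squeeze" is the grip in N (left out, the last holds). Time passes only in rows, so rows that do not move let the fingers close. It gives the time, the measured TCP pose, the force, the opening and the grip force at its end, in the units of the state.
- sensors.get_obs(): the state, without advancing time (a new reading comes with each control period).
- viewer.capture(name): name is "scene" or "top"; returns (picture, depth): 420x560x3 uint8, blue, green, red; 420x560 float32, mm along the optical axis (not along the pixel's ray), 0 where there is no reading.
- viewer.camera_model(name): a dict with "fx", "fy", "cx", "cy" (pixels), "R" (3x3) and "t" (3): a world point X has camera coordinates R X + t. Camera axes: x right, y down, z forward; pixel columns grow to the right and rows downward; lengths in mm; the calibration is good to about 2 mm. A picture is of the moment at which its call begins. camera_model takes no time and is no camera call.
- r.job_done(): hands the job in; it is judged then, once.
The state is a dict: "time": time; "joints": joint angles; "joint_vel": joint speeds; "tau": joint torques, N m; "tcp_pos": TCP position; "tool_rot": TCP orientation; "wrist_force": force on the tool from outside, world axes, zero at the start; "wrist_torque": the same for the moment, N m; "width": opening from 0.0 (shut) to 1.0 (fully open); "gripper_force": force on a finger pad.
Only numpy, scipy, OpenCV 4.12 (cv2) and the standard library are available. Lean on these libraries where they do the work, as an engineer would, in place of code of your own. Each camera call takes 0.05 s, during which the arm holds its last target. There are 200 camera calls.

## Working session

There is one attempt and no reset: what is moved stays moved. The work goes in short steps, Python scripts to look and compute and a tool call to move; the robot and the scene stay as the last step left them, time stands still between calls to the robot, and variables do not carry over. Pictures are saved under pics/ and viewed, at most 10 in all, crops included, and the job is handed in when it is done.

Besides the shell and the picture viewer there is one more tool, called after "Call:" as name(argument=value, ...), one argument or row to a line, values as JSON. step_arm: Moves the arm, as the interface text tells. Shift numbers are shares of 100 mm and turn numbers shares of 0.08 rad, none past 1 either way. Its arguments: {"type":"object","properties":{"steps":{"type":"array"},"squeeze":{"type":"number"}},"required":["steps"]}

```bash
mkdir -p pics
python3 - <<'E'
from workcell import sensors, viewer, r
import cv2,numpy as np,pickle
d={}
for n in("scene","top"):
    p,z=viewer.capture(n); cv2.imwrite(f"pics/{n}0.png",p); d[n]=(p,z,viewer.camera_model(n)); print(n,d[n][2])
pickle.dump(d,open("d0.pkl","wb"))
print(sensors.get_obs())
E
```

```text
scene {'fx': 422.7449276231921, 'fy': 422.7449276231921, 'cx': 279.62669227916143, 'cy': 209.92035572673424, 'R': array([[ 0.09918808,  0.99499665, -0.01197499],
       [ 0.68107083, -0.07665777, -0.72819373],
       [-0.7254683 ,  0.06407232, -0.68526673]]), 't': array([   9.6508696 , -271.98050554, 1495.71578122])}
top {'fx': 421.5608329114466, 'fy': 421.5608329114466, 'cx': 282.21275933281987, 'cy': 203.82967503525498, 'R': array([[-0.0106129 , -0.99993765, -0.00347319],
       [-0.99586271,  0.01088301, -0.09021655],
       [ 0.09024873,  0.00250136, -0.99591612]]), 't': array([ -44.30571141,  538.60524475, 1172.69031081])}
{'time': 0.1, 'joints': array([-8.12907767e+01,  2.78874496e+00,  5.60164197e+00,  9.29323198e+01,
       -3.39232096e-04,  8.26781184e+01]), 'joint_vel': array([ 0.00535193, -0.00729761,  0.22765651, -0.05196316,  0.00912197,
       -0.06641809]), 'tau': array([ 2.64878814e-03, -3.39851546e+01,  3.20935357e+01,  1.57791475e-02,
       -9.81017729e-05, -8.29432651e-06]), 'tcp_pos': array([ 144.94821288, -504.40998704,  403.64215631]), 'tool_rot': array([[ 9.61111956e-01,  2.76158840e-01, -3.21460016e-04],
       [ 2.76158905e-01, -9.61109785e-01,  2.05938998e-03],
       [ 2.59760382e-04, -2.06807837e-03, -9.99997828e-01]]), 'wrist_force': array([-0.35963513,  0.10626926,  0.10696957]), 'wrist_torque': array([0.00916835, 0.01249736, 0.03114416]), 'gripper_force': 0.0, 'width': 0.9955897085837242}
```

View pics/top0.png

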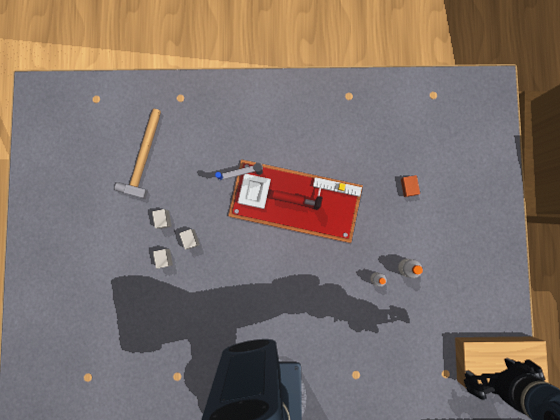

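View pics/scene0.png

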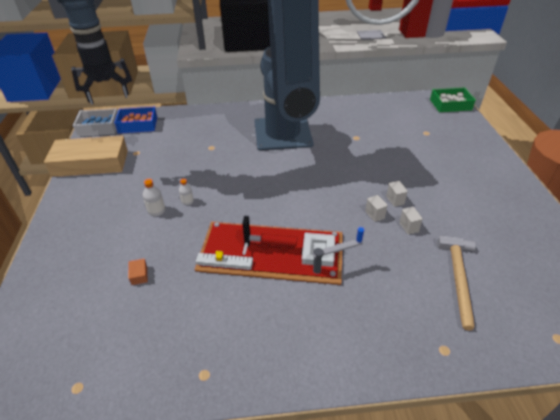

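The top view shows the jig near (297,200), hinge at (259,168), knob at (219,175) and grip at (318,202). The blank lookalikes are at (160,218), (188,239) and (161,258), and the base is near (266,397), so the target is the one at (160,218). In the scene view it is at (411,221).

```bash
cat > h.py <<'E'
import numpy as np,cv2,pickle
def cloud(z,c):
    v,u=np.mgrid[:z.shape[0],:z.shape[1]]
    P=np.stack([(u-c["cx"])/c["fx"]*z,(v-c["cy"])/c["fy"]*z,z],-1)
    return (P-c["t"])@c["R"]          # world
def onplane(uv,c,h):
    uv=np.asarray(uv,float).reshape(-1,2)
    d=np.c_[(uv[:,0]-c["cx"])/c["fx"],(uv[:,1]-c["cy"])/c["fy"],np.ones(len(uv))]@c["R"]
    o=-c["R"].T@c["t"]
    return (o+d*((h-o[2])/d[:,2])[:,None])
def proj(X,c):
    p=np.asarray(X,float)@c["R"].T+c["t"]
    return np.c_[p[:,0]/p[:,2]*c["fx"]+c["cx"],p[:,1]/p[:,2]*c["fy"]+c["cy"]]
def rect(P): return cv2.minAreaRect(np.float32(P[:,:2]))
E
python3 - <<'E'
from h import *
d=pickle.load(open("d0.pkl","rb"))
for n in("top","scene"):
    p,z,c=d[n]; W=cloud(z,c); hsv=cv2.cvtColor(p,cv2.COLOR_BGR2HSV); H,S,V=cv2.split(hsv); X,Y,Z=W[...,0],W[...,1],W[...,2]
    roi=(X>250)&(X<720)&(abs(Y)<500)&(z>0)
    m=roi&((H<25)|(H>170))&(S>120)&(Z>8)&(Z<25)
    k,l,st,ce=cv2.connectedComponentsWithStats(m.astype(np.uint8))
    for i in range(1,k):
        if st[i,4]>60:
            q=np.argwhere(l==i)[:,::-1]; print(n,"jig?",st[i,4],rect(onplane(q,c,18)))
    for nm,mm,h in(("white tops",roi&(Z>44)&(Z<56)&(S<60)&(V>120),50),("blockwhite",roi&(Z>34)&(Z<42)&(S<60)&(V>120),38),
      ("blue",roi&(H>105)&(H<130)&(S>150)&(V>80),None),("yellow",roi&(H>20)&(H<33)&(S>150)&(V>120)&(Z>20),None),("grip/bar",roi&(Z>100)&(Z<120)&(V<70),None),("hinge,bar",roi&(Z>70)&(Z<95),None)):
        k,l,st,ce=cv2.connectedComponentsWithStats(mm.astype(np.uint8))
        for i in range(1,k):
            if st[i,4]>8:
                w=W[l==i]; q=np.argwhere(l==i)[:,::-1]
                r=rect(onplane(q,c,h) if h else w)
                print(n,nm,st[i,4],ce[i].round(1),"med",np.median(w,0).round(1),"zmax",w[:,2].max().round(1),[np.round(a,1) for a in r])
E
```

```text
top jig? 271 ((659.7028198242188, 359.25177001953125), (23.427322387695312, 130.97010803222656), 74.03852844238281)
top jig? 70 ((655.0714721679688, 50.08916473388672), (40.327911376953125, 23.315114974975586), 89.73790740966797)
top jig? 4982 ((548.2698364257812, -87.35774230957031), (356.7856750488281, 167.18992614746094), 77.17204284667969)
top white tops 207 [159.4 218. ] med [500.  291.2  49.5] zmax 55.8 [array([499.8, 290.4]), array([47.2, 33.6]), np.float64(10.4)]
top white tops 210 [187.6 238.5] med [443.8 211.6  49.5] zmax 55.2 [array([442.7, 211.8]), array([47.6, 33.9]), np.float64(18.9)]
top white tops 207 [160.4 258.2] med [389.8 286.9  49.5] zmax 54.3 [array([389.5, 286.2]), array([47.4, 33.3]), np.float64(12.2)]
top white tops 10 [384.5 276.9] med [ 333.5 -327.7   51.5] zmax 55.9 [array([ 331.7, -328.1]), array([21.6,  4.4]), np.float64(28.5)]
top white tops 14 [379.8 284.3] med [ 312.2 -312.5   52.8] zmax 55.5 [array([ 313.2, -316.1]), array([24.5,  5.4]), np.float64(89.4)]
top blockwhite 480 [253.9 190.4] med [574.6  30.2  37.2] zmax 42.0 [array([576.1,  28.8]), array
[... 3682 characters left out ...]
, 19.3]), np.float64(80.1)]
scene grip/bar 58 [245.5 222. ] med [ 547.9 -145.   113.8] zmax 118.3 [array([ 542. , -144.6]), array([10.4, 23.5]), np.float64(77.4)]
scene hinge,bar 36 [182.9 181.4] med [ 330.8 -313.7   78.5] zmax 83.2 [array([ 325.3, -314.3]), array([20.7, 16.9]), np.float64(1.3)]
scene hinge,bar 157 [150.8 191.7] med [ 368.6 -396.    79.7] zmax 94.1 [array([ 367.2, -396.8]), array([29.2, 45. ]), np.float64(16.8)]
scene hinge,bar 55 [246.1 231.3] med [ 550.7 -145.7   81.8] zmax 94.1 [array([ 544.4, -142.6]), array([11.7, 26.2]), np.float64(45.8)]
scene hinge,bar 381 [334.1 248.1] med [627.9  53.3  86.8] zmax 95.0 [array([622.5,  63.9]), array([ 25.2, 124.9]), np.float64(16.8)]
```

Call:
step_arm(
  steps=[
    {"wz": -1, "grip": 1},
    {"wz": -1},
    {"wz": -1},
    {"wz": -1},
    {"wz": -1},
    {"wz": -1},
    {"wz": -1},
    {"wz": -1},
    {"wz": -1},
    {"wz": -1},
  ],
)

```text
schema error: expected keys x, y, z, wx, wy, wz, grip
```

Call:
step_arm(
  steps=[
    {"wz": -1},
    {"wz": -1},
    {"wz": -1},
    {"wz": -1},
    {"wz": -1},
    {"wz": -1},
    {"wz": -1},
    {"wz": -1},
    {"wz": -1},
    {"wz": -1},
  ],
)

```text
schema error: expected keys x, y, z, wx, wy, wz, grip
```

Call:
step_arm(
  steps=[
    {"wz": -1},
    {"wz": -1},
    {"wz": -1},
    {"wz": -1},
    {"wz": -1},
    {"wz": -1},
    {"wz": -1},
    {"wz": -1},
    {"wz": -1},
    {"wz": -1},
  ],
)

```text
schema error: expected keys x, y, z, wx, wy, wz, grip
```

Call:
step_arm(
  steps=[
    {"wz": -1},
    {"wz": -1},
    {"wz": -1},
    {"wz": -1},
    {"wz": -1},
    {"wz": -1},
    {"wz": -1},
    {"wz": -1},
  ],
)

```text
schema error: expected keys x, y, z, wx, wy, wz, grip
```

```bash
cat > go.py <<'E'
# usage: go.py x y z angle  -> shift in tool axes (units of 100 mm) and wz units from the measured pose to TCP target
import sys,numpy as np
from workcell import sensors
x,y,z,a=map(float,sys.argv[1:5]); o=sensors.get_obs(); R=o["tool_rot"]
d=R.T@(np.array([x,y,z])-o["tcp_pos"])/100
cur=np.degrees(np.arctan2(R[1,0],R[0,0])); e=(cur-a+180)%360-180
print("t",o["time"],"tcp",o["tcp_pos"].round(1),"ang",cur.round(2),"j",o["joints"].round(0),"w",o["width"].round(3),"gf",o["gripper_force"],"F",o["wrist_force"].round(1))
print("shift",d.round(4),"wz",round(np.radians(e)/.08,3),"rows>=",np.linalg.norm(d)/.4, "tilt",R[:,2].round(4))
E
python3 go.py 501 290.5 404 -169.6
```

```text
Traceback (most recent call last):
  File "go.py", line 7, in <module>
    print("t",o["time"],"tcp",o["tcp_pos"].round(1),"ang",cur.round(2),"j",o["joints"].round(0),"w",o["width"].round(3),"gf",o["gripper_force"],"F",o["wrist_force"].round(1))
                                                                                                    ^^^^^^^^^^^^^^^^
AttributeError: 'float' object has no attribute 'round'
```

All keys are required in every row.

Call:
step_arm(
  steps=[
    {"x": 0, "y": 0, "z": 0, "wx": 0, "wy": 0, "wz": -1, "grip": 1},
    {"x": 0, "y": 0, "z": 0, "wx": 0, "wy": 0, "wz": -1, "grip": 1},
    {"x": 0, "y": 0, "z": 0, "wx": 0, "wy": 0, "wz": -1, "grip": 1},
    {"x": 0, "y": 0, "z": 0, "wx": 0, "wy": 0, "wz": -1, "grip": 1},
    {"x": 0, "y": 0, "z": 0, "wx": 0, "wy": 0, "wz": -1, "grip": 1},
    {"x": 0, "y": 0, "z": 0, "wx": 0, "wy": 0, "wz": -1, "grip": 1},
    {"x": 0, "y": 0, "z": 0, "wx": 0, "wy": 0, "wz": -1, "grip": 1},
    {"x": 0, "y": 0, "z": 0, "wx": 0, "wy": 0, "wz": -1, "grip": 1},
    {"x": 0, "y": 0, "z": 0, "wx": 0, "wy": 0, "wz": -1, "grip": 1},
    {"x": 0, "y": 0, "z": 0, "wx": 0, "wy": 0, "wz": -1, "grip": 1},
  ],
)

```text
time: 0.93
tcp_pos: [145.0, -504.5, 404.0]
tool_rot: [[0.468, 0.884, -0.0], [0.884, -0.468, 0.001], [0.001, -0.001, -1.0]]
wrist_force: [0.2, -0.7, 0.4]
width: 0.998
gripper_force: 0.0
```

Call:
step_arm(
  steps=[
    {"x": 0, "y": 0, "z": 0, "wx": 0, "wy": 0, "wz": -1, "grip": 1},
    {"x": 0, "y": 0, "z": 0, "wx": 0, "wy": 0, "wz": -1, "grip": 1},
    {"x": 0, "y": 0, "z": 0, "wx": 0, "wy": 0, "wz": -1, "grip": 1},
    {"x": 0, "y": 0, "z": 0, "wx": 0, "wy": 0, "wz": -1, "grip": 1},
    {"x": 0, "y": 0, "z": 0, "wx": 0, "wy": 0, "wz": -1, "grip": 1},
    {"x": 0, "y": 0, "z": 0, "wx": 0, "wy": 0, "wz": -1, "grip": 1},
    {"x": 0, "y": 0, "z": 0, "wx": 0, "wy": 0, "wz": -1, "grip": 1},
    {"x": 0, "y": 0, "z": 0, "wx": 0, "wy": 0, "wz": -1, "grip": 1},
    {"x": 0, "y": 0, "z": 0, "wx": 0, "wy": 0, "wz": -1, "grip": 1},
    {"x": 0, "y": 0, "z": 0, "wx": 0, "wy": 0, "wz": -1, "grip": 1},
  ],
)

```text
time: 1.77
tcp_pos: [145.0, -504.4, 404.0]
tool_rot: [[-0.308, 0.951, -0.0], [0.951, 0.308, 0.001], [0.001, 0.0, -1.0]]
wrist_force: [-0.8, 0.7, 1.0]
width: 1.001
gripper_force: 0.0
```

Call:
step_arm(
  steps=[
    {"x": 0, "y": 0, "z": 0, "wx": 0, "wy": 0, "wz": -1, "grip": 1},
    {"x": 0, "y": 0, "z": 0, "wx": 0, "wy": 0, "wz": -1, "grip": 1},
    {"x": 0, "y": 0, "z": 0, "wx": 0, "wy": 0, "wz": -1, "grip": 1},
    {"x": 0, "y": 0, "z": 0, "wx": 0, "wy": 0, "wz": -1, "grip": 1},
    {"x": 0, "y": 0, "z": 0, "wx": 0, "wy": 0, "wz": -1, "grip": 1},
    {"x": 0, "y": 0, "z": 0, "wx": 0, "wy": 0, "wz": -1, "grip": 1},
    {"x": 0, "y": 0, "z": 0, "wx": 0, "wy": 0, "wz": -1, "grip": 1},
    {"x": 0, "y": 0, "z": 0, "wx": 0, "wy": 0, "wz": -1, "grip": 1},
    {"x": 0, "y": 0, "z": 0, "wx": 0, "wy": 0, "wz": -1, "grip": 1},
    {"x": 0, "y": 0, "z": 0, "wx": 0, "wy": 0, "wz": -1, "grip": 1},
  ],
)

```text
time: 2.6
tcp_pos: [145.0, -504.5, 404.0]
tool_rot: [[-0.897, 0.442, -0.0], [0.442, 0.897, 0.001], [0.001, 0.001, -1.0]]
wrist_force: [0.1, 0.8, 0.2]
width: 1.004
gripper_force: 0.0
```

Call:
step_arm(
  steps=[
    {"x": 0, "y": 0, "z": 0, "wx": 0, "wy": 0, "wz": -1, "grip": 1},
    {"x": 0, "y": 0, "z": 0, "wx": 0, "wy": 0, "wz": -1, "grip": 1},
    {"x": 0, "y": 0, "z": 0, "wx": 0, "wy": 0, "wz": -1, "grip": 1},
    {"x": 0, "y": 0, "z": 0, "wx": 0, "wy": 0, "wz": -1, "grip": 1},
    {"x": 0, "y": 0, "z": 0, "wx": 0, "wy": 0, "wz": -1, "grip": 1},
    {"x": 0, "y": 0, "z": 0, "wx": 0, "wy": 0, "wz": -1, "grip": 1},
    {"x": 0, "y": 0, "z": 0, "wx": 0, "wy": 0, "wz": -1, "grip": 1},
    {"x": 0, "y": 0, "z": 0, "wx": 0, "wy": 0, "wz": -1, "grip": 1},
  ],
)

```text
time: 3.27
tcp_pos: [145.0, -504.5, 404.0]
tool_rot: [[-0.983, -0.181, -0.0], [-0.181, 0.983, 0.001], [-0.0, 0.001, -1.0]]
wrist_force: [0.2, -0.8, -0.4]
width: 1.001
gripper_force: 0.0
```

```bash
sed -i 's/o\["width"\].round(3)/round(float(o["width"]),3)/' go.py; python3 go.py 501 290.5 404 -169.6
```

```text
t 3.2667 tcp [ 145.  -504.5  404. ] ang -169.56 j [-81.   3.   6.  93.   0. -92.] w 1.001 gf 0.0 F [ 0.2 -0.8 -0.4]
shift [-4.9416  7.1731  0.0104] wz 0.008 rows>= 21.776334886746938 tilt [-2.0e-04  1.4e-03 -1.0e+00]
```

Call:
step_arm(
  steps=[
    {"x": -0.2, "y": 0.29, "z": 0, "wx": 0, "wy": 0, "wz": 0, "grip": 1},
    {"x": -0.2, "y": 0.29, "z": 0, "wx": 0, "wy": 0, "wz": 0, "grip": 1},
    {"x": -0.2, "y": 0.29, "z": 0, "wx": 0, "wy": 0, "wz": 0, "grip": 1},
    {"x": -0.2, "y": 0.29, "z": 0, "wx": 0, "wy": 0, "wz": 0, "grip": 1},
    {"x": -0.2, "y": 0.29, "z": 0, "wx": 0, "wy": 0, "wz": 0, "grip": 1},
    {"x": -0.2, "y": 0.29, "z": 0, "wx": 0, "wy": 0, "wz": 0, "grip": 1},
    {"x": -0.2, "y": 0.29, "z": 0, "wx": 0, "wy": 0, "wz": 0, "grip": 1},
    {"x": -0.2, "y": 0.29, "z": 0, "wx": 0, "wy": 0, "wz": 0, "grip": 1},
    {"x": -0.2, "y": 0.29, "z": 0, "wx": 0, "wy": 0, "wz": 0, "grip": 1},
    {"x": -0.2, "y": 0.29, "z": 0, "wx": 0, "wy": 0, "wz": 0, "grip": 1},
  ],
)

```text
time: 4.1
tcp_pos: [290.5, -182.0, 404.3]
tool_rot: [[-0.984, -0.176, -0.0], [-0.176, 0.984, 0.0], [0.0, 0.0, -1.0]]
wrist_force: [1.4, -0.3, -0.3]
width: 1.002
gripper_force: 0.0
```

Call:
step_arm(
  steps=[
    {"x": -0.2, "y": 0.29, "z": 0, "wx": 0, "wy": 0, "wz": 0, "grip": 1},
    {"x": -0.2, "y": 0.29, "z": 0, "wx": 0, "wy": 0, "wz": 0, "grip": 1},
    {"x": -0.2, "y": 0.29, "z": 0, "wx": 0, "wy": 0, "wz": 0, "grip": 1},
    {"x": -0.2, "y": 0.29, "z": 0, "wx": 0, "wy": 0, "wz": 0, "grip": 1},
    {"x": -0.2, "y": 0.29, "z": 0, "wx": 0, "wy": 0, "wz": 0, "grip": 1},
    {"x": -0.2, "y": 0.29, "z": 0, "wx": 0, "wy": 0, "wz": 0, "grip": 1},
    {"x": -0.2, "y": 0.29, "z": 0, "wx": 0, "wy": 0, "wz": 0, "grip": 1},
    {"x": -0.2, "y": 0.29, "z": 0, "wx": 0, "wy": 0, "wz": 0, "grip": 1},
    {"x": -0.2, "y": 0.29, "z": 0, "wx": 0, "wy": 0, "wz": 0, "grip": 1},
    {"x": -0.2, "y": 0.29, "z": 0, "wx": 0, "wy": 0, "wz": 0, "grip": 1},
  ],
)

```text
time: 4.93
tcp_pos: [436.0, 139.1, 404.2]
tool_rot: [[-0.984, -0.178, -0.001], [-0.178, 0.984, -0.0], [0.001, -0.0, -1.0]]
wrist_force: [0.3, 0.8, -0.0]
width: 1.0
gripper_force: 0.0
```

Call:
step_arm(
  steps=[
    {"x": -0.2, "y": 0.29, "z": 0.1, "wx": 0, "wy": 0, "wz": 0, "grip": 1},
    {"x": -0.2, "y": 0.29, "z": 0.1, "wx": 0, "wy": 0, "wz": 0, "grip": 1},
    {"x": -0.2, "y": 0.29, "z": 0.1, "wx": 0, "wy": 0, "wz": 0, "grip": 1},
    {"x": -0.2, "y": 0.29, "z": 0.1, "wx": 0, "wy": 0, "wz": 0, "grip": 1},
    {"x": 0, "y": 0, "z": 0.3, "wx": 0, "wy": 0, "wz": 0, "grip": 1},
    {"x": 0, "y": 0, "z": 0.3, "wx": 0, "wy": 0, "wz": 0, "grip": 1},
    {"x": 0, "y": 0, "z": 0, "wx": 0, "wy": 0, "wz": 0, "grip": 1},
    {"x": 0, "y": 0, "z": 0, "wx": 0, "wy": 0, "wz": 0, "grip": 1},
  ],
)

```text
time: 5.6
tcp_pos: [492.7, 265.1, 301.7]
tool_rot: [[-0.984, -0.178, -0.007], [-0.178, 0.984, -0.003], [0.007, -0.001, -1.0]]
wrist_force: [-0.4, 0.1, 0.6]
width: 0.999
gripper_force: 0.0
```

```bash
python3 go.py 501 290.5 194 -169.6
python3 - <<'E'
from workcell import viewer
import cv2,pickle
from h import *
p,z=viewer.capture("top");c=viewer.camera_model("top");p2,z2=viewer.capture("scene");c2=viewer.camera_model("scene")
pickle.dump((p,z,c,p2,z2,c2),open("d1.pkl","wb"))
a=cv2.resize(p[150:290,100:300],None,fx=4,fy=4)[:, :800]
cv2.imwrite("pics/t1.png",a)
b=cv2.resize(p2[90:240,330:480],None,fx=4,fy=4); cv2.imwrite("pics/s1.png",b)
E
```

```text
t 5.6 tcp [492.7 265.1 301.7] ang -169.78 j [21.  8. -0. 82. -0. 11.] w 0.999 gf 0.0 F [-0.4  0.1  0.6]
shift [-0.1346  0.2367  1.0756] wz -0.038 rows>= 2.773892188081881 tilt [-0.0069 -0.0027 -1.    ]
```

View pics/s1.png

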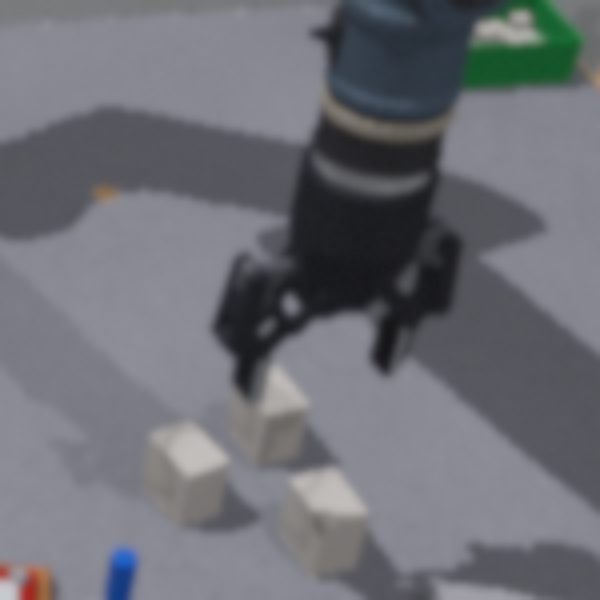

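The scene crop shows the gripper above and behind the three blocks, with the target at about (325,520) in the crop. Next I align, lower and close.

Call:
step_arm(
  steps=[
    {"x": -0.07, "y": 0.12, "z": 0, "wx": 0, "wy": 0, "wz": 0, "grip": 1},
    {"x": -0.065, "y": 0.117, "z": 0.2, "wx": 0, "wy": 0, "wz": 0, "grip": 1},
    {"x": 0, "y": 0, "z": 0.3, "wx": 0, "wy": 0, "wz": 0, "grip": 1},
    {"x": 0, "y": 0, "z": 0.3, "wx": 0, "wy": 0, "wz": 0, "grip": 1},
    {"x": 0, "y": 0, "z": 0.2, "wx": 0, "wy": 0, "wz": 0, "grip": 1},
    {"x": 0, "y": 0, "z": 0.08, "wx": 0, "wy": 0, "wz": 0, "grip": 1},
    {"x": 0, "y": 0, "z": 0, "wx": 0, "wy": 0, "wz": 0, "grip": 1},
    {"x": 0, "y": 0, "z": 0, "wx": 0, "wy": 0, "wz": 0, "grip": 1},
  ],
)

```text
time: 6.37
tcp_pos: [504.1, 291.3, 199.2]
tool_rot: [[-0.984, -0.177, 0.003], [-0.177, 0.984, 0.001], [-0.004, 0.001, -1.0]]
wrist_force: [0.6, 0.3, 1.1]
width: 1.002
gripper_force: 0.0
```

```bash
python3 go.py 501 290.5 194 -169.6
```

```text
t 6.3667 tcp [504.1 291.3 199.2] ang -169.82 j [23. 14. -5. 70. -0. 13.] w 1.002 gf 0.0 F [0.6 0.3 1.1]
shift [ 0.0326 -0.0026  0.0518] wz -0.048 rows>= 0.15302591866105644 tilt [ 0.0033  0.0014 -1.    ]
```

Call:
step_arm(
  steps=[
    {"x": 0.033, "y": 0, "z": 0.05, "wx": 0, "wy": 0, "wz": 0, "grip": 1},
    {"x": 0, "y": 0, "z": 0, "wx": 0, "wy": 0, "wz": 0, "grip": 1},
    {"x": 0, "y": 0, "z": 0, "wx": 0, "wy": 0, "wz": 0, "grip": 0.2},
    {"x": 0, "y": 0, "z": 0, "wx": 0, "wy": 0, "wz": 0, "grip": 0.2},
    {"x": 0, "y": 0, "z": 0, "wx": 0, "wy": 0, "wz": 0, "grip": 0.2},
    {"x": 0, "y": 0, "z": 0, "wx": 0, "wy": 0, "wz": 0, "grip": 0.2},
    {"x": 0, "y": 0, "z": 0, "wx": 0, "wy": 0, "wz": 0, "grip": 0.2},
    {"x": 0, "y": 0, "z": 0, "wx": 0, "wy": 0, "wz": 0, "grip": 0.2},
  ],
  squeeze=40,
)

```text
time: 7.03
tcp_pos: [500.1, 290.8, 192.2]
tool_rot: [[-0.984, -0.177, 0.001], [-0.177, 0.984, 0.001], [-0.001, 0.0, -1.0]]
wrist_force: [0.0, 0.7, 1.3]
width: 0.391
gripper_force: 41.6
```

```bash
python3 go.py 501 290.5 294 -169.6
```

```text
t 7.0333 tcp [500.1 290.8 192.2] ang -169.79 j [24. 14. -6. 70.  0. 13.] w 0.391 gf 41.57914996147156 F [0.  0.7 1.3]
shift [-0.0091 -0.004  -1.018 ] wz -0.041 rows>= 2.5451091423706695 tilt [ 1.e-03  6.e-04 -1.e+00]
```

Call:
step_arm(
  steps=[
    {"x": 0, "y": 0, "z": -0.1, "wx": 0, "wy": 0, "wz": 0, "grip": 0.2},
    {"x": 0, "y": 0, "z": -0.25, "wx": 0, "wy": 0, "wz": 1, "grip": 0.2},
    {"x": 0, "y": 0, "z": -0.25, "wx": 0, "wy": 0, "wz": 1, "grip": 0.2},
    {"x": 0, "y": 0, "z": -0.25, "wx": 0, "wy": 0, "wz": 1, "grip": 0.2},
    {"x": 0, "y": 0, "z": -0.25, "wx": 0, "wy": 0, "wz": 1, "grip": 0.2},
    {"x": 0, "y": 0, "z": -0.25, "wx": 0, "wy": 0, "wz": 1, "grip": 0.2},
    {"x": 0, "y": 0, "z": 0, "wx": 0, "wy": 0, "wz": 0, "grip": 0.2},
    {"x": 0, "y": 0, "z": 0, "wx": 0, "wy": 0, "wz": 0, "grip": 0.2},
  ],
)

```text
time: 7.7
tcp_pos: [500.3, 290.8, 328.8]
tool_rot: [[-0.976, 0.219, 0.004], [0.219, 0.976, 0.002], [-0.003, 0.002, -1.0]]
wrist_force: [-0.9, -0.2, -2.0]
width: 0.391
gripper_force: 41.3
```

```bash
python3 go.py 575 29.6 325 167.17
```

```text
t 7.7 tcp [500.3 290.8 328.8] ang 167.37 j [24. 10.  5. 85. -0. 36.] w 0.391 gf 41.291508078575134 F [-0.9 -0.2 -2. ]
shift [-1.2998 -2.3858  0.0368] wz 0.043 rows>= 6.792805009176872 tilt [ 0.0036  0.0015 -1.    ]
```

Call:
step_arm(
  steps=[
    {"x": -0.08, "y": -0.15, "z": 0, "wx": 0, "wy": 0, "wz": 0, "grip": 0.2},
    {"x": -0.18, "y": -0.33, "z": 0, "wx": 0, "wy": 0, "wz": 0, "grip": 0.2},
    {"x": -0.18, "y": -0.33, "z": 0, "wx": 0, "wy": 0, "wz": 0, "grip": 0.2},
    {"x": -0.18, "y": -0.33, "z": 0, "wx": 0, "wy": 0, "wz": 0, "grip": 0.2},
    {"x": -0.18, "y": -0.33, "z": 0, "wx": 0, "wy": 0, "wz": 0, "grip": 0.2},
    {"x": -0.18, "y": -0.33, "z": 0, "wx": 0, "wy": 0, "wz": 0, "grip": 0.2},
    {"x": -0.18, "y": -0.33, "z": 0.0, "wx": 0, "wy": 0, "wz": 0, "grip": 0.2},
    {"x": -0.14, "y": -0.256, "z": 0.1, "wx": 0, "wy": 0, "wz": 0.04, "grip": 0.2},
    {"x": 0, "y": 0, "z": 0.2, "wx": 0, "wy": 0, "wz": 0, "grip": 0.2},
    {"x": 0, "y": 0, "z": 0, "wx": 0, "wy": 0, "wz": 0, "grip": 0.2},
  ],
)

```text
time: 8.53
tcp_pos: [572.3, 27.4, 289.9]
tool_rot: [[-0.974, 0.226, -0.012], [0.226, 0.974, 0.001], [0.011, -0.002, -1.0]]
wrist_force: [-1.2, -0.3, -3.0]
width: 0.395
gripper_force: 41.1
```

Call:
step_arm(
  steps=[
    {"x": 0, "y": 0, "z": 0, "wx": 0, "wy": 0, "wz": 0, "grip": 0.2},
    {"x": 0, "y": 0, "z": 0, "wx": 0, "wy": 0, "wz": 0, "grip": 0.2},
    {"x": 0, "y": 0, "z": 0, "wx": 0, "wy": 0, "wz": 0, "grip": 0.2},
  ],
)

```text
time: 8.78
tcp_pos: [574.0, 30.3, 297.1]
tool_rot: [[-0.975, 0.221, 0.0], [0.221, 0.975, 0.0], [-0.0, 0.0, -1.0]]
wrist_force: [-0.0, 0.3, -0.9]
width: 0.391
gripper_force: 41.1
```

```bash
python3 go.py 575 29.6 244 167.17
python3 - <<'E'
from workcell import viewer
import cv2,pickle
p,z=viewer.capture("top");c=viewer.camera_model("top");p2,z2=viewer.capture("scene");c2=viewer.camera_model("scene")
pickle.dump((p,z,c,p2,z2,c2),open("d2.pkl","wb"))
a=cv2.resize(p[140:240,210:310],None,fx=6,fy=6,interpolation=cv2.INTER_CUBIC); b=cv2.resize(p2[180:280,270:370],None,fx=6,fy=6,interpolation=cv2.INTER_CUBIC)
import numpy as np
cv2.imwrite("pics/2.png",cv2.resize(np.hstack([a,b]),(800,400)))
E
```

```text
t 8.7833 tcp [574.   30.3 297.1] ang 167.22 j [-4. 10.  2. 81.  0.  9.] w 0.391 gf 41.1069917678833 F [-0.   0.3 -0.9]
shift [-0.0109 -0.0051  0.5314] wz 0.012 rows>= 1.3287771612362738 tilt [ 2.e-04  2.e-04 -1.e+00]
```

View pics/2.png

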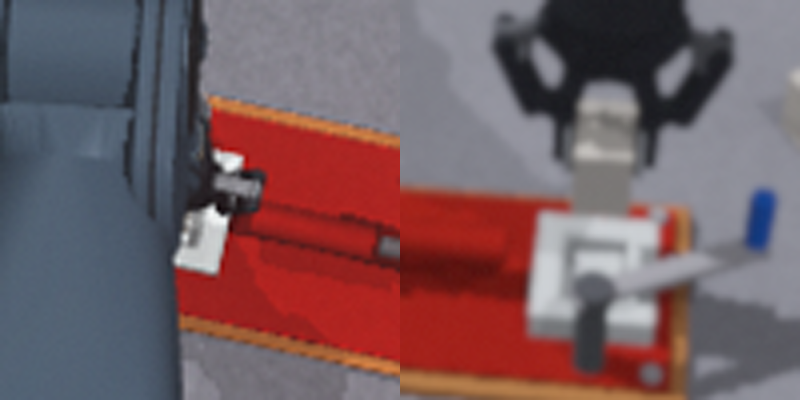

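The blank is held upright over the socket, at crop (600,150) in the scene half. The open lever's hinge post is at (593,320) and the knob at (762,220). I check the blank against the socket along jig y from the scene camera.

Run:
```python
from h import *
p,z,c,p2,z2,c2=pickle.load(open("d2.pkl","rb"))
a=np.radians(-12.83); ex=np.array([np.cos(a),np.sin(a),0]); ey=np.array([-ex[1],ex[0],0]); O=np.array([548.3,-87.4,0])
def J(P): q=P-O; return np.stack([q@ex,q@ey,P[...,2]],-1)
W=J(cloud(z2,c2)); hsv=cv2.cvtColor(p2,cv2.COLOR_BGR2HSV); S,V=hsv[...,1],hsv[...,2]
o=-c2["R"].T@c2["t"]
def onx(uv,x):
    d=np.c_[(uv[:,0]-c2["cx"])/c2["fx"],(uv[:,1]-c2["cy"])/c2["fy"],np.ones(len(uv))]@c2["R"]
    return J(o+d*((x-(o-O)@ex)/(d@ex))[:,None])
def rows(m,x,zl,nm):
    v,u=np.nonzero(m); print(nm,m.sum(),"depth med",np.median(W[m],0).round(1))
    for r in np.unique(v):
        us=u[v==r]; L=onx(np.array([[us.min()-.5,r],[us.max()+.5,r]],float),x)
        if zl[0]<L[0,2]<zl[1]: print("  row",r,"z",L[0,2].round(1),"y",L[:,1].round(1),"mid",L[:,1].mean().round(1),"w",(L[1,1]-L[0,1]).round(1))
box=(abs(W[...,0])<60)&(W[...,1]>60)&(W[...,1]<180)
rows(box&(W[...,2]>90)&(W[...,2]<165)&(S<70)&(V>85)&(abs(W[...,0]-24)<9),24,(100,160),"blank front")
rows(box&(W[...,2]>22)&(W[...,2]<40)&(S<60)&(V>85)&(abs(W[...,0]-42.5)<8),42.5,(20,38),"block front")
print("blank bottom front edge px / block; grey col:", p2[205:245,round(300),1])
m=box&(W[...,2]>100)&(W[...,2]<160)&(S<70)&(V>85); q=W[m]; print("all blank x hist",np.percentile(q[:,0],[2,25,50,75,98]).round(1), "top z", np.percentile(q[:,2],98))
```

```text
blank front 264 depth med [ 23.8 120.3 138.1]
  row 217 z 159.8 y [102.9 136.5] mid 119.7 w 33.5
  row 218 z 156.7 y [103.  136.7] mid 119.9 w 33.6
  row 219 z 153.5 y [103.2 136.9] mid 120.0 w 33.7
  row 220 z 150.3 y [103.3 137.1] mid 120.2 w 33.8
  row 221 z 147.1 y [103.4 137.3] mid 120.4 w 33.8
  row 222 z 143.9 y [103.6 137.5] mid 120.5 w 33.9
  row 223 z 140.7 y [103.7 137.7] mid 120.7 w 34.0
  row 224 z 137.5 y [103.8 137.9] mid 120.9 w 34.1
  row 225 z 134.2 y [104.  138.1] mid 121.0 w 34.1
  row 226 z 131.0 y [104.1 138.3] mid 121.2 w 34.2
  row 227 z 127.7 y [104.2 138.5] mid 121.4 w 34.3
  row 228 z 124.4 y [104.4 138.8] mid 121.6 w 34.4
  row 229 z 121.1 y [104.5 139. ] mid 121.7 w 34.5
  row 230 z 117.8 y [104.7 136.9] mid 120.8 w 32.2
  row 231 z 114.4 y [104.8 137.1] mid 121.0 w 32.3
  row 232 z 111.1 y [104.9 137.3] mid 121.1 w 32.4
  row 233 z 108.0 y [107.4 137.5] mid 122.5 w 30.1
block front 133 depth med [ 43.7 132.   34.4]
  row 258 z 36.3 y [ 82.5 156.9] mid 119.7 w 74.4
  row 259 z 32.5 y [ 82.6 154.8] mid 118.7 w 72.2
  row 260 z 29.1 y [ 85.1 152.7] mid 118.9 w 67.5
  row 261 z 25.3 y [ 85.2 157.7] mid 121.5 w 72.5
  row 262 z 21.5 y [ 85.3 158. ] mid 121.6 w 72.6
  row 263 z 20.4 y [105.  158.2] mid 131.6 w 53.2
  row 264 z 20.4 y [132.  158.5] mid 145.2 w 26.5
blank bottom front edge px / block; grey col: [ 52  70  92 116 135 145 147 148 148 149 148 147 146 142 138 135 134 131
 131 131 131 129 126 113  88  55  36  32  32  29  32  32  30  30  31  30
  29  32  32  32]
all blank x hist [-19.9   5.3  18.5  23.9  26.1] top z 159.31434866859584
```

Call:
step_arm(
  steps=[
    {"x": -0.011, "y": -0.005, "z": 0.1, "wx": 0, "wy": 0, "wz": 0.01, "grip": 0.2},
    {"x": 0, "y": 0, "z": 0.2, "wx": 0, "wy": 0, "wz": 0, "grip": 0.2},
    {"x": 0, "y": 0, "z": 0.2, "wx": 0, "wy": 0, "wz": 0, "grip": 0.2},
    {"x": 0, "y": 0, "z": 0.1, "wx": 0, "wy": 0, "wz": 0, "grip": 0.2},
    {"x": 0, "y": 0, "z": 0, "wx": 0, "wy": 0, "wz": 0, "grip": 0.2},
    {"x": 0, "y": 0, "z": 0, "wx": 0, "wy": 0, "wz": 0, "grip": 0.2},
    {"x": 0, "y": 0, "z": 0, "wx": 0, "wy": 0, "wz": 0, "grip": 0.2},
    {"x": 0, "y": 0, "z": 0, "wx": 0, "wy": 0, "wz": 0, "grip": 0.2},
  ],
)

```text
time: 9.55
tcp_pos: [575.9, 28.5, 238.5]
tool_rot: [[-0.975, 0.224, 0.003], [0.224, 0.975, -0.0], [-0.003, 0.0, -1.0]]
wrist_force: [-0.5, -0.5, -2.0]
width: 0.39
gripper_force: 41.2
```

```bash
python3 go.py 575 29.6 215.2 167.17
```

```text
t 9.55 tcp [575.9  28.5 238.5] ang 167.07 j [-4. 12. -3. 75. -0.  9.] w 0.39 gf 41.154969334602356 F [-0.5 -0.5 -2. ]
shift [0.0119 0.0084 0.2326] wz -0.022 rows>= 0.5825148074838277 tilt [ 3.1e-03 -2.0e-04 -1.0e+00]
```

Call:
step_arm(
  steps=[
    {"x": 0.008, "y": 0.006, "z": 0, "wx": 0, "wy": 0, "wz": -0.02, "grip": 0.2},
    {"x": 0, "y": 0, "z": 0, "wx": 0, "wy": 0, "wz": 0, "grip": 0.2},
    {"x": 0, "y": 0, "z": 0, "wx": 0, "wy": 0, "wz": 0, "grip": 0.2},
    {"x": 0, "y": 0, "z": 0, "wx": 0, "wy": 0, "wz": 0, "grip": 0.2},
  ],
)

```text
time: 9.88
tcp_pos: [574.6, 29.3, 237.2]
tool_rot: [[-0.975, 0.222, 0.001], [0.222, 0.975, -0.0], [-0.001, 0.0, -1.0]]
wrist_force: [0.5, -0.2, -2.2]
width: 0.39
gripper_force: 41.2
```

```bash
python3 go.py 575 29.6 215.2 167.17
```

```text
t 9.8833 tcp [574.6  29.3 237.2] ang 167.16 j [-4. 12. -4. 75.  0.  9.] w 0.39 gf 41.15532159805298 F [ 0.5 -0.2 -2.2]
shift [-0.0028  0.0037  0.2196] wz -0.003 rows>= 0.5491293192013198 tilt [ 8.e-04 -0.e+00 -1.e+00]
```

Call:
step_arm(
  steps=[
    {"x": -0.003, "y": 0.003, "z": 0.03, "wx": 0, "wy": 0, "wz": 0, "grip": 0.2},
    {"x": 0, "y": 0, "z": 0.03, "wx": 0, "wy": 0, "wz": 0, "grip": 0.2},
    {"x": 0, "y": 0, "z": 0.02, "wx": 0, "wy": 0, "wz": 0, "grip": 0.2},
    {"x": 0, "y": 0, "z": 0.02, "wx": 0, "wy": 0, "wz": 0, "grip": 0.2},
    {"x": 0, "y": 0, "z": 0.02, "wx": 0, "wy": 0, "wz": 0, "grip": 0.2},
    {"x": 0, "y": 0, "z": 0, "wx": 0, "wy": 0, "wz": 0, "grip": 0.2},
    {"x": 0, "y": 0, "z": 0, "wx": 0, "wy": 0, "wz": 0, "grip": 0.2},
  ],
)

```text
time: 10.47
tcp_pos: [574.7, 29.5, 224.4]
tool_rot: [[-0.975, 0.222, -0.001], [0.222, 0.975, 0.0], [0.001, -0.0, -1.0]]
wrist_force: [1.1, 0.6, -0.8]
width: 0.389
gripper_force: 41.2
```

```bash
python3 go.py 575 29.6 215.2 167.17
```

```text
t 10.4667 tcp [574.7  29.5 224.4] ang 167.15 j [-4. 12. -4. 73.  0.  9.] w 0.389 gf 41.15550756454468 F [ 1.1  0.6 -0.8]
shift [-0.0029  0.0014  0.0917] wz -0.004 rows>= 0.22933330477523511 tilt [-7.e-04  1.e-04 -1.e+00]
```

Call:
step_arm(
  steps=[
    {"x": 0, "y": 0, "z": 0.03, "wx": 0, "wy": 0, "wz": 0, "grip": 0.2},
    {"x": 0, "y": 0, "z": 0.03, "wx": 0, "wy": 0, "wz": 0, "grip": 0.2},
    {"x": 0, "y": 0, "z": 0.02, "wx": 0, "wy": 0, "wz": 0, "grip": 0.2},
    {"x": 0, "y": 0, "z": 0.01, "wx": 0, "wy": 0, "wz": 0, "grip": 0.2},
    {"x": 0, "y": 0, "z": 0.0, "wx": 0, "wy": 0, "wz": 0, "grip": 0.2},
    {"x": 0, "y": 0, "z": 0, "wx": 0, "wy": 0, "wz": 0, "grip": 0.2},
  ],
)

```text
time: 10.97
tcp_pos: [574.8, 29.5, 215.6]
tool_rot: [[-0.975, 0.222, -0.0], [0.222, 0.975, 0.0], [0.0, 0.0, -1.0]]
wrist_force: [0.1, 0.4, -1.8]
width: 0.388
gripper_force: 41.3
```

```bash
python3 go.py 575 29.6 215.2 167.17
```

```text
t 10.9667 tcp [574.8  29.5 215.6] ang 167.16 j [-4. 13. -5. 72.  0.  9.] w 0.388 gf 41.3162899017334 F [ 0.1  0.4 -1.8]
shift [-0.0015  0.001   0.0044] wz -0.003 rows>= 0.011883510105646804 tilt [-0.  0. -1.]
```

Call:
step_arm(
  steps=[
    {"x": 0, "y": 0, "z": 0, "wx": 0, "wy": 0, "wz": 0, "grip": 0.6},
    {"x": 0, "y": 0, "z": 0, "wx": 0, "wy": 0, "wz": 0, "grip": 0.6},
    {"x": 0, "y": 0, "z": 0, "wx": 0, "wy": 0, "wz": 0, "grip": 0.6},
    {"x": 0, "y": 0, "z": 0, "wx": 0, "wy": 0, "wz": 0, "grip": 0.6},
    {"x": 0, "y": 0, "z": -0.1, "wx": 0, "wy": 0, "wz": 0, "grip": 0.6},
    {"x": 0, "y": 0, "z": -0.2, "wx": 0, "wy": 0, "wz": 0, "grip": 0.6},
    {"x": 0, "y": 0, "z": -0.3, "wx": 0, "wy": 0, "wz": 0, "grip": 0.6},
    {"x": 0, "y": 0, "z": -0.3, "wx": 0, "wy": 0, "wz": 0, "grip": 0.6},
    {"x": 0, "y": 0, "z": -0.15, "wx": 0, "wy": 0, "wz": 0, "grip": 0.3},
    {"x": 0, "y": 0, "z": 0, "wx": 0, "wy": 0, "wz": 1, "grip": 0.3},
  ],
)

```text
time: 11.8
tcp_pos: [576.4, 29.4, 327.7]
tool_rot: [[-0.954, 0.301, 0.011], [0.301, 0.954, -0.001], [-0.011, 0.003, -1.0]]
wrist_force: [0.1, -0.1, 0.5]
width: 0.328
gripper_force: 0.0
```

Run:
```python
from workcell import viewer
from h import *
a=np.radians(-12.83); ex=np.array([np.cos(a),np.sin(a),0]); ey=np.array([-ex[1],ex[0],0]); O=np.array([548.3,-87.4,0])
J=lambda P:np.stack([(P-O)@ex,(P-O)@ey,P[...,2]],-1)
d=pickle.load(open("d0.pkl","rb")); p2,z2=viewer.capture("scene"); c2=viewer.camera_model("scene")
for n,p,z,c in(("top0",*d["top"]),("scene0",*d["scene"]),("now",p2,z2,c2)):
    H,S,V=cv2.split(cv2.cvtColor(p,cv2.COLOR_BGR2HSV)); W=J(cloud(z,c))
    b=(H>100)&(H<130)&(S>130)&(V>60)&(abs(W[...,0])<120)&(W[...,1]>60)&(W[...,1]<260)&(W[...,2]>70)
    q=np.argwhere(b)[:,::-1]; P=onplane(q.mean(0)[None],c,105)
    print(n,b.sum(),"ray105",J(P),"world",P,"top pts",np.median(W[b&(W[...,2]>121)],0).round(1))
W=J(cloud(z2,c2)); m=(abs(W[...,0])<28)&(abs(W[...,1]-120)<22)&(W[...,2]>55)&(W[...,2]<90)
print("blank top z",np.percentile(W[m][:,2],[10,50,90]).round(1),np.median(W[m],0).round(1))
cv2.imwrite("pics/3.png",cv2.resize(p2[180:300,260:400],None,fx=5,fy=5,interpolation=cv2.INTER_CUBIC))
```

```text
top0 36 ray105 [[ 14.16934114 214.63747587 105.        ]] world [[609.77777319 118.73223833 105.        ]] top pts [ 13.7 212.5 124.3]
scene0 74 ray105 [[ 12.24395058 214.97817914 105.        ]] world [[607.97610968 119.49198574 105.        ]] top pts [ 18.6 213.5 125.9]
now 67 ray105 [[ 13.51669202 214.92514993 105.        ]] world [[609.20529924 119.15765674 105.        ]] top pts [ 19.4 213.3 126.6]
blank top z [66.  74.3 76.6] [  9.2 119.9  74.3]
```

View pics/3.png

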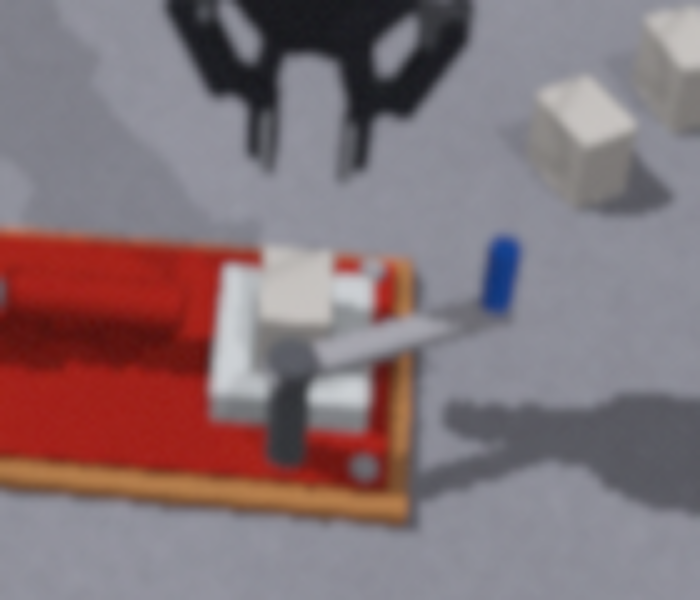

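The blank stands in the socket with its top at about z 74 (crop 297,265), and the knob is at jig (13.5,214). I turn the tool tangential to the lever's arc and go over the knob.

Call:
step_arm(
  steps=[
    {"x": 0, "y": 0, "z": 0, "wx": 0, "wy": 0, "wz": 1, "grip": 0.35},
    {"x": 0, "y": 0, "z": 0, "wx": 0, "wy": 0, "wz": 1, "grip": 0.35},
    {"x": 0, "y": 0, "z": 0, "wx": 0, "wy": 0, "wz": 1, "grip": 0.35},
    {"x": 0, "y": 0, "z": 0, "wx": 0, "wy": 0, "wz": 1, "grip": 0.35},
    {"x": 0, "y": 0, "z": 0, "wx": 0, "wy": 0, "wz": 1, "grip": 0.35},
    {"x": 0, "y": 0, "z": 0, "wx": 0, "wy": 0, "wz": 1, "grip": 0.35},
    {"x": 0, "y": 0, "z": 0, "wx": 0, "wy": 0, "wz": 1, "grip": 0.35},
    {"x": 0, "y": 0, "z": 0, "wx": 0, "wy": 0, "wz": 1, "grip": 0.35},
    {"x": 0, "y": 0, "z": 0, "wx": 0, "wy": 0, "wz": 1, "grip": 0.35},
    {"x": 0, "y": 0, "z": 0, "wx": 0, "wy": 0, "wz": 1, "grip": 0.35},
  ],
)

```text
time: 12.68
tcp_pos: [574.6, 29.5, 320.6]
tool_rot: [[-0.448, 0.894, -0.001], [0.894, 0.448, 0.0], [0.0, -0.001, -1.0]]
wrist_force: [0.5, 0.2, -0.3]
width: 0.35
gripper_force: 0.0
```

Call:
step_arm(
  steps=[
    {"x": 0, "y": 0, "z": 0, "wx": 0, "wy": 0, "wz": 1, "grip": 0.35},
    {"x": 0, "y": 0, "z": 0, "wx": 0, "wy": 0, "wz": 1, "grip": 0.35},
    {"x": 0, "y": 0, "z": 0, "wx": 0, "wy": 0, "wz": 0.9, "grip": 0.35},
    {"x": 0, "y": 0, "z": 0, "wx": 0, "wy": 0, "wz": 0, "grip": 0.35},
  ],
)

```text
time: 13.02
tcp_pos: [574.6, 29.5, 320.6]
tool_rot: [[-0.232, 0.973, -0.001], [0.973, 0.232, 0.0], [0.0, -0.001, -1.0]]
wrist_force: [-0.4, 0.0, 0.4]
width: 0.349
gripper_force: 0.0
```

```bash
python3 go.py 609.3 118.6 265 103.5
```

```text
t 13.0167 tcp [574.6  29.5 320.6] ang 103.44 j [-4. 10.  4. 84.  0. 73.] w 0.349 gf 0.0 F [-0.4  0.   0.4]
shift [0.7859 0.5446 0.5558] wz -0.013 rows>= 2.7648618605518216 tilt [-7.e-04  1.e-04 -1.e+00]
```

Call:
step_arm(
  steps=[
    {"x": 0.2, "y": 0.14, "z": 0, "wx": 0, "wy": 0, "wz": 0, "grip": 0.35},
    {"x": 0.24, "y": 0.17, "z": 0, "wx": 0, "wy": 0, "wz": 0, "grip": 0.35},
    {"x": 0.2, "y": 0.14, "z": 0, "wx": 0, "wy": 0, "wz": 0, "grip": 0.35},
    {"x": 0.146, "y": 0.095, "z": 0, "wx": 0, "wy": 0, "wz": 0, "grip": 0.35},
    {"x": 0, "y": 0, "z": 0, "wx": 0, "wy": 0, "wz": 0, "grip": 0.35},
    {"x": 0, "y": 0, "z": 0, "wx": 0, "wy": 0, "wz": 0, "grip": 0.35},
    {"x": 0, "y": 0, "z": 0, "wx": 0, "wy": 0, "wz": 0, "grip": 0.35},
    {"x": 0, "y": 0, "z": 0, "wx": 0, "wy": 0, "wz": 0, "grip": 0.35},
  ],
)

```text
time: 13.68
tcp_pos: [609.3, 117.7, 320.7]
tool_rot: [[-0.232, 0.973, -0.0], [0.973, 0.232, -0.0], [-0.0, -0.001, -1.0]]
wrist_force: [0.3, -0.0, -0.2]
width: 0.352
gripper_force: 0.0
```

```bash
python3 go.py 609.3 118.6 265 103.5
```

```text
t 13.6833 tcp [609.3 117.7 320.7] ang 103.43 j [ 5. 17. 12. 85. -0. 81.] w 0.352 gf 0.0 F [ 0.3 -0.  -0.2]
shift [0.0086 0.002  0.5573] wz -0.015 rows>= 1.3933931128402488 tilt [-4.e-04 -5.e-04 -1.e+00]
```

Call:
step_arm(
  steps=[
    {"x": 0.008, "y": 0, "z": 0.2, "wx": 0, "wy": 0, "wz": 0, "grip": 0.35},
    {"x": 0, "y": 0, "z": 0.2, "wx": 0, "wy": 0, "wz": 0, "grip": 0.35},
    {"x": 0, "y": 0, "z": 0.15, "wx": 0, "wy": 0, "wz": 0, "grip": 0.35},
    {"x": 0, "y": 0, "z": 0, "wx": 0, "wy": 0, "wz": 0, "grip": 0.35},
    {"x": 0, "y": 0, "z": 0, "wx": 0, "wy": 0, "wz": 0, "grip": 0.25},
    {"x": 0, "y": 0, "z": 0, "wx": 0, "wy": 0, "wz": 0, "grip": 0.25},
    {"x": 0, "y": 0, "z": 0, "wx": 0, "wy": 0, "wz": 0, "grip": 0.25},
  ],
  squeeze=20,
)

```text
time: 14.27
tcp_pos: [610.0, 119.1, 267.7]
tool_rot: [[-0.232, 0.973, 0.003], [0.973, 0.232, 0.0], [-0.001, 0.003, -1.0]]
wrist_force: [-0.7, 0.2, -0.6]
width: 0.252
gripper_force: 0.0
```

```bash
python3 go.py 609.3 118.6 265 103.5
```

```text
t 14.2667 tcp [610.  119.1 267.7] ang 103.42 j [ 5. 18.  7. 79. -0. 81.] w 0.252 gf 0.0 F [-0.7  0.2 -0.6]
shift [-0.0031 -0.0077  0.0267] wz -0.018 rows>= 0.06977974396475084 tilt [ 3.e-03  2.e-04 -1.e+00]
```

Call:
step_arm(
  steps=[
    {"x": -0.003, "y": -0.084, "z": 0.01, "wx": 0, "wy": 0, "wz": -1, "grip": 0.25},
    {"x": -0.003, "y": -0.084, "z": 0, "wx": 0, "wy": 0, "wz": -1, "grip": 0.25},
    {"x": -0.003, "y": -0.084, "z": 0, "wx": 0, "wy": 0, "wz": -1, "grip": 0.25},
    {"x": -0.003, "y": -0.084, "z": 0, "wx": 0, "wy": 0, "wz": -1, "grip": 0.25},
    {"x": -0.004, "y": -0.084, "z": 0, "wx": 0, "wy": 0, "wz": -1, "grip": 0.25},
    {"x": -0.003, "y": -0.084, "z": 0, "wx": 0, "wy": 0, "wz": -1, "grip": 0.25},
    {"x": -0.004, "y": -0.084, "z": 0, "wx": 0, "wy": 0, "wz": -1, "grip": 0.25},
  ],
)

```text
time: 14.85
tcp_pos: [559.2, 91.0, 266.7]
tool_rot: [[-0.717, 0.697, 0.004], [0.697, 0.717, 0.001], [-0.002, 0.003, -1.0]]
wrist_force: [-0.0, 0.8, 0.2]
width: 0.247
gripper_force: 0.5
```

```bash
cat > arc.py <<'E'
# tool position relative to the lever hinge, in jig axes: radius, lever angle (deg) of the tool
import numpy as np
from workcell import sensors
o=sensors.get_obs(); a=np.radians(-12.83); ex=np.array([np.cos(a),np.sin(a)]); ey=np.array([-ex[1],ex[0]])
q=o["tcp_pos"][:2]-[548.3,-87.4]; x,y=q@ex-60,q@ey-120
print("radius",np.hypot(x,y),"ang",np.degrees(np.arctan2(y,-x)),"tool should be",167.17-np.degrees(np.arctan2(y,-x)))
E
python3 arc.py; python3 go.py 547.3 39.8 265 167.17
```

```text
radius 105.29299658330817 ang 32.337472786902836 tool should be 134.83252721309714
t 14.85 tcp [559.2  91.  266.7] ang 135.78 j [ 2. 10. -3. 78.  0. 47.] w 0.247 gf 0.46657199040055275 F [-0.   0.8  0.2]
shift [-0.2713 -0.4497  0.0164] wz -6.848 rows>= 1.3137194201395033 tilt [ 3.8e-03  9.0e-04 -1.0e+00]
```

Call:
step_arm(
  steps=[
    {"x": -0.003, "y": -0.084, "z": 0, "wx": 0, "wy": 0, "wz": -1, "grip": 0.25},
    {"x": -0.003, "y": -0.084, "z": 0, "wx": 0, "wy": 0, "wz": -1, "grip": 0.25},
    {"x": -0.004, "y": -0.084, "z": 0, "wx": 0, "wy": 0, "wz": -1, "grip": 0.25},
    {"x": -0.003, "y": -0.084, "z": 0, "wx": 0, "wy": 0, "wz": -1, "grip": 0.25},
    {"x": -0.004, "y": -0.084, "z": 0, "wx": 0, "wy": 0, "wz": -1, "grip": 0.25},
    {"x": -0.003, "y": -0.084, "z": 0, "wx": 0, "wy": 0, "wz": -1, "grip": 0.25},
    {"x": 0, "y": -0.05, "z": 0, "wx": 0, "wy": 0, "wz": -0.8, "grip": 0.25},
    {"x": 0, "y": 0, "z": 0, "wx": 0, "wy": 0, "wz": 0, "grip": 0.25},
    {"x": 0, "y": 0, "z": 0, "wx": 0, "wy": 0, "wz": 0, "grip": 0.25},
  ],
)

```text
time: 15.6
tcp_pos: [532.3, 43.0, 266.1]
tool_rot: [[-0.973, 0.232, 0.003], [0.232, 0.973, -0.0], [-0.003, 0.001, -1.0]]
wrist_force: [-0.8, -0.3, -1.0]
width: 0.253
gripper_force: 0.0
```

```bash
python3 arc.py; python3 go.py 531.1 39.6 265 167.17
```

```text
radius 104.62658837806092 ang 1.9404018410163204 tool should be 165.22959815898366
t 15.6 tcp [532.3  43.  266.1] ang 166.57 j [-3.  5. -8. 77.  0. 11.] w 0.253 gf 0.0 F [-0.8 -0.3 -1. ]
shift [ 0.0037 -0.0354  0.0115] wz -0.131 rows>= 0.09342335383719119 tilt [ 2.6e-03 -1.0e-04 -1.0e+00]
```

Call:
step_arm(
  steps=[
    {"x": 0, "y": -0.02, "z": 0, "wx": 0, "wy": 0, "wz": 0, "grip": 0.25},
    {"x": 0, "y": -0.02, "z": 0, "wx": 0, "wy": 0, "wz": 0, "grip": 0.25},
    {"x": 0, "y": -0.015, "z": 0, "wx": 0, "wy": 0, "wz": 0, "grip": 0.25},
    {"x": 0, "y": 0, "z": 0, "wx": 0, "wy": 0, "wz": 0, "grip": 0.25},
  ],
)

```text
time: 15.93
tcp_pos: [530.7, 37.7, 264.9]
tool_rot: [[-0.973, 0.23, 0.0], [0.23, 0.973, -0.0], [-0.0, 0.0, -1.0]]
wrist_force: [0.6, 0.3, 0.7]
width: 0.251
gripper_force: 0.2
```

Call:
step_arm(
  steps=[
    {"x": 0, "y": -0.01, "z": 0, "wx": 0, "wy": 0, "wz": 0, "grip": 0.25},
    {"x": 0, "y": 0, "z": 0, "wx": 0, "wy": 0, "wz": 0, "grip": 0.25},
  ],
)

```text
time: 16.1
tcp_pos: [530.5, 37.1, 264.8]
tool_rot: [[-0.973, 0.23, 0.0], [0.23, 0.973, 0.001], [-0.0, 0.001, -1.0]]
wrist_force: [1.2, 2.3, 1.1]
width: 0.247
gripper_force: 1.0
```

Call:
step_arm(
  steps=[
    {"x": 0, "y": -0.01, "z": 0, "wx": 0, "wy": 0, "wz": 0, "grip": 0.25},
    {"x": 0, "y": 0, "z": 0, "wx": 0, "wy": 0, "wz": 0, "grip": 0.25},
  ],
)

```text
time: 16.27
tcp_pos: [530.4, 36.6, 264.8]
tool_rot: [[-0.973, 0.229, 0.001], [0.229, 0.973, 0.003], [-0.0, 0.003, -1.0]]
wrist_force: [0.9, 4.4, -0.0]
width: 0.248
gripper_force: 2.5
```

```bash
python3 arc.py; python3 go.py 531.1 39.6 265 167.17
```

```text
radius 105.08423803392623 ang -1.6630366609095102 tool should be 168.8330366609095
t 16.2667 tcp [530.4  36.6 264.8] ang 166.73 j [-3.  5. -8. 77.  0. 10.] w 0.248 gf 2.477285787463188 F [ 0.9  4.4 -0. ]
shift [-0.0004  0.0306 -0.0023] wz -0.095 rows>= 0.07674152306000166 tilt [ 0.001   0.0031 -1.    ]
```

Call:
step_arm(
  steps=[
    {"x": 0, "y": -0.02, "z": 0, "wx": 0, "wy": 0, "wz": 0, "grip": 0.25},
    {"x": 0, "y": 0, "z": 0, "wx": 0, "wy": 0, "wz": 0, "grip": 0.25},
    {"x": 0, "y": 0, "z": 0, "wx": 0, "wy": 0, "wz": 0, "grip": 0.25},
  ],
)

```text
time: 16.52
tcp_pos: [530.2, 35.9, 264.8]
tool_rot: [[-0.974, 0.228, 0.002], [0.228, 0.974, 0.007], [-0.0, 0.007, -1.0]]
wrist_force: [3.1, 9.7, -0.5]
width: 0.251
gripper_force: 4.8
```

Call:
step_arm(
  steps=[
    {"x": 0, "y": 0.05, "z": 0, "wx": 0, "wy": 0, "wz": 0, "grip": 0.35},
    {"x": 0, "y": 0, "z": 0, "wx": 0, "wy": 0, "wz": 0, "grip": 0.35},
    {"x": 0, "y": 0, "z": 0, "wx": 0, "wy": 0, "wz": 0, "grip": 0.35},
    {"x": 0, "y": 0, "z": -0.2, "wx": 0, "wy": 0, "wz": 0, "grip": 0.35},
    {"x": 0, "y": 0, "z": -0.3, "wx": 0, "wy": 0, "wz": 0, "grip": 0.35},
    {"x": 0, "y": 0, "z": -0.2, "wx": 0, "wy": 0, "wz": 0, "grip": 0.35},
    {"x": 0, "y": 0, "z": 0, "wx": 0, "wy": 0, "wz": 0, "grip": 0.35},
  ],
)

```text
time: 17.1
tcp_pos: [532.1, 38.2, 340.1]
tool_rot: [[-0.973, 0.231, 0.009], [0.231, 0.973, -0.002], [-0.009, 0.0, -1.0]]
wrist_force: [0.7, 0.2, 1.0]
width: 0.349
gripper_force: 0.0
```

```bash
python3 - <<'E'
from workcell import viewer
from h import *
a=np.radians(-12.83); ex=np.array([np.cos(a),np.sin(a),0]); ey=np.array([-ex[1],ex[0],0]); O=np.array([548.3,-87.4,0])
J=lambda P:np.stack([(P-O)@ex,(P-O)@ey,P[...,2]],-1)
p,z=viewer.capture("scene"); c=viewer.camera_model("scene")
H,S,V=cv2.split(cv2.cvtColor(p,cv2.COLOR_BGR2HSV)); W=J(cloud(z,c))
b=(H>100)&(H<130)&(S>130)&(V>60)&(abs(W[...,0])<120)&(W[...,1]>60)&(W[...,1]<260)&(W[...,2]>70)
q=np.argwhere(b)[:,::-1]; print("knob",b.sum(),J(onplane(q.mean(0)[None],c,105)))
cv2.imwrite("pics/4.png",cv2.resize(p[170:290,190:370],None,fx=4,fy=4,interpolation=cv2.INTER_CUBIC))
E
python3 go.py 535.2 -145.3 310 167.17
```

```text
knob 59 [[-45.42338526 120.97345267 105.        ]]
t 17.15 tcp [531.7  38.2 337.9] ang 166.66 j [-3.  3. -1. 85. -0. 10.] w 0.35 gf 0.0 F [-0.   0.  -0.1]
shift [-0.4558 -1.7776  0.2814] wz -0.111 rows>= 4.641505067410265 tilt [ 0.0058 -0.0014 -1.    ]
```

View pics/4.png

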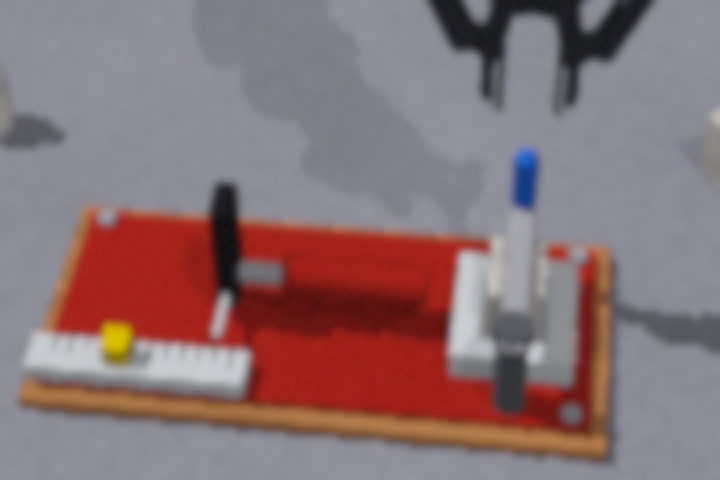

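The lever lies shut across the blank, with the knob measured at jig (-45,121). The pointer is at crop (220,320) and the yellow mark at (117,340). Next is the rod grip at crop (225,200).

Call:
step_arm(
  steps=[
    {"x": -0.06, "y": -0.24, "z": 0, "wx": 0, "wy": 0, "wz": -0.1, "grip": 0.4},
    {"x": -0.08, "y": -0.32, "z": 0, "wx": 0, "wy": 0, "wz": 0, "grip": 0.4},
    {"x": -0.08, "y": -0.32, "z": 0, "wx": 0, "wy": 0, "wz": 0, "grip": 0.4},
    {"x": -0.08, "y": -0.32, "z": 0, "wx": 0, "wy": 0, "wz": 0, "grip": 0.4},
    {"x": -0.08, "y": -0.32, "z": 0.1, "wx": 0, "wy": 0, "wz": 0, "grip": 0.4},
    {"x": -0.076, "y": -0.258, "z": 0.18, "wx": 0, "wy": 0, "wz": 0, "grip": 0.4},
    {"x": 0, "y": 0, "z": 0, "wx": 0, "wy": 0, "wz": 0, "grip": 0.4},
    {"x": 0, "y": 0, "z": 0, "wx": 0, "wy": 0, "wz": 0, "grip": 0.4},
    {"x": 0, "y": 0, "z": 0, "wx": 0, "wy": 0, "wz": 0, "grip": 0.4},
  ],
)

```text
time: 17.9
tcp_pos: [534.9, -144.6, 305.4]
tool_rot: [[-0.975, 0.223, -0.003], [0.223, 0.975, 0.001], [0.003, 0.001, -1.0]]
wrist_force: [0.3, 0.1, 0.1]
width: 0.402
gripper_force: 0.0
```

```bash
python3 go.py 535.2 -145.3 245 167.17
```

```text
t 17.9 tcp [ 534.9 -144.6  305.4] ang 167.12 j [-22.   7.  -1.  82.   0.  -9.] w 0.402 gf 0.0 F [0.3 0.1 0.1]
shift [-0.006  -0.0066  0.6041] wz -0.011 rows>= 1.5104751080567864 tilt [-0.0027  0.0013 -1.    ]
```

Call:
step_arm(
  steps=[
    {"x": 0, "y": -0.006, "z": 0.2, "wx": 0, "wy": 0, "wz": 0, "grip": 0.4},
    {"x": 0, "y": 0, "z": 0.2, "wx": 0, "wy": 0, "wz": 0, "grip": 0.4},
    {"x": 0, "y": 0, "z": 0.2, "wx": 0, "wy": 0, "wz": 0, "grip": 0.4},
    {"x": 0, "y": 0, "z": 0, "wx": 0, "wy": 0, "wz": 0, "grip": 0.4},
    {"x": 0, "y": 0, "z": 0, "wx": 0, "wy": 0, "wz": 0, "grip": 0.0},
    {"x": 0, "y": 0, "z": 0, "wx": 0, "wy": 0, "wz": 0, "grip": 0.0},
    {"x": 0, "y": 0, "z": 0, "wx": 0, "wy": 0, "wz": 0, "grip": 0.0},
    {"x": 0, "y": 0, "z": 0, "wx": 0, "wy": 0, "wz": 0, "grip": 0.0},
    {"x": 0, "y": 0, "z": 0, "wx": 0, "wy": 0, "wz": 0, "grip": 0.0},
  ],
  squeeze=60,
)

```text
time: 18.65
tcp_pos: [535.3, -145.4, 247.6]
tool_rot: [[-0.975, 0.222, 0.0], [0.222, 0.975, -0.001], [-0.0, -0.001, -1.0]]
wrist_force: [-3.7, -1.5, -0.1]
width: 0.158
gripper_force: 60.1
```

```bash
python3 go.py 522 -202.3 245 167.17
```

```text
t 18.65 tcp [ 535.3 -145.4  247.6] ang 167.15 j [-22.   8.  -6.  75.  -0.  -9.] w 0.158 gf 60.11613070964813 F [-3.7 -1.5 -0.1]
shift [ 0.0032 -0.5842  0.0264] wz -0.004 rows>= 1.4620389911641107 tilt [ 1.e-04 -6.e-04 -1.e+00]
```

Call:
step_arm(
  steps=[
    {"x": 0, "y": -0.05, "z": 0, "wx": 0, "wy": 0, "wz": 0, "grip": 0},
    {"x": 0, "y": -0.1, "z": 0, "wx": 0, "wy": 0, "wz": 0, "grip": 0},
    {"x": 0, "y": -0.1, "z": 0, "wx": 0, "wy": 0, "wz": 0, "grip": 0},
    {"x": 0, "y": -0.1, "z": 0, "wx": 0, "wy": 0, "wz": 0, "grip": 0},
    {"x": 0, "y": -0.1, "z": 0, "wx": 0, "wy": 0, "wz": 0, "grip": 0},
    {"x": 0, "y": -0.1, "z": 0, "wx": 0, "wy": 0, "wz": 0, "grip": 0},
    {"x": 0, "y": -0.038, "z": 0, "wx": 0, "wy": 0, "wz": 0, "grip": 0},
    {"x": 0, "y": 0, "z": 0, "wx": 0, "wy": 0, "wz": 0, "grip": 0},
    {"x": 0, "y": 0, "z": 0, "wx": 0, "wy": 0, "wz": 0, "grip": 0},
    {"x": 0, "y": 0, "z": 0, "wx": 0, "wy": 0, "wz": 0, "grip": 0},
  ],
)

```text
time: 19.48
tcp_pos: [522.7, -200.6, 247.6]
tool_rot: [[-0.975, 0.221, 0.002], [0.221, 0.975, 0.007], [-0.001, 0.007, -1.0]]
wrist_force: [-0.6, 8.6, 1.9]
width: 0.157
gripper_force: 60.4
```

```bash
python3 go.py 522.2 -202.7 247.6 167.17
python3 - <<'E'
from workcell import viewer
from h import *
a=np.radians(-12.83); ex=np.array([np.cos(a),np.sin(a),0]); ey=np.array([-ex[1],ex[0],0]); O=np.array([548.3,-87.4,0])
J=lambda P:np.stack([(P-O)@ex,(P-O)@ey,P[...,2]],-1)
im=[]
for n in("top","scene"):
    p,z=viewer.capture(n); c=viewer.camera_model(n); H,S,V=cv2.split(cv2.cvtColor(p,cv2.COLOR_BGR2HSV)); W=J(cloud(z,c)); B=(abs(W[...,0]-40)<45)&(W[...,1]<-60)&(W[...,1]>-180)
    m=B&(H>20)&(H<33)&(S>140)&(V>110); q=np.argwhere(m)[:,::-1]
    print(n,"mark",m.sum(),J(onplane(q.mean(0)[None],c,46 if n=="top" else 43)))
    w=B&(S<70)&(V>120)&(W[...,0]>14)&(W[...,0]<46)&(W[...,2]>30); q=np.argwhere(w)[:,::-1]
    P=J(onplane(q.astype(float),c,44)); print(n,"pointer",w.sum(),P.min(0),P.max(0),"mean y",P[:,1].mean(), "slope",np.polyfit(P[:,0],P[:,1],1) if len(P)>3 else 0)
    u,v=proj((O+ex*55-ey*118+[0,0,42])[None],c)[0].astype(int); im.append(cv2.resize(p[max(v-25,0):v+25,u-25:u+25],(400,400),interpolation=cv2.INTER_CUBIC))
cv2.imwrite("pics/5.png",np.hstack(im))
E
```

```text
t 19.4833 tcp [ 522.7 -200.6  247.6] ang 167.26 j [-28.   9.  -5.  76.   0. -15.] w 0.157 gf 60.3675377368927 F [-0.6  8.6  1.9]
shift [-0.0002 -0.0218 -0.0002] wz 0.019 rows>= 0.054449027940807825 tilt [ 0.0022  0.0069 -1.    ]
top mark 10 [[  67.11237983 -112.92379024   46.        ]]
top pointer 1 [ 161.28425379 -177.3875756    44.        ] [ 161.28425379 -177.3875756    44.        ] mean y -177.3875755960034 slope 0
scene mark 55 [[  62.4243087  -117.71138549   43.        ]]
scene pointer 395 [-1213.36066439  -658.06492556    44.        ] [  46.10075297 -110.52810985   44.        ] mean y -491.4824252755395 slope [   0.34099797 -141.51000541]
```

View pics/5.png

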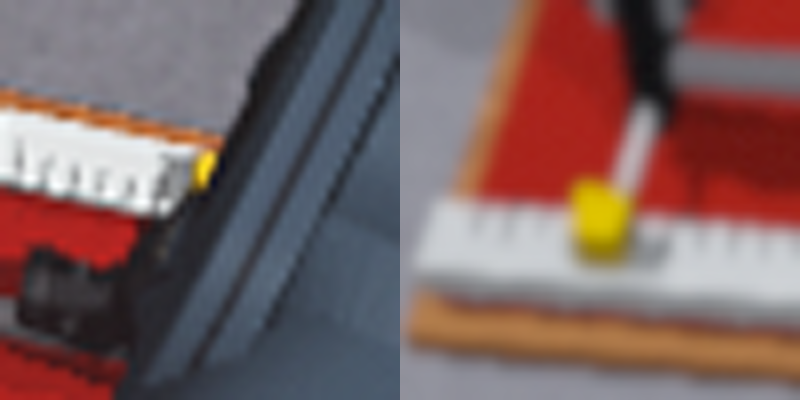

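The scene half shows the pointer (line from (650,110) to (622,190)) a little right of the yellow mark's middle at (602,195), so about 3 mm short. That agrees with the arm pose.

Call:
step_arm(
  steps=[
    {"x": 0, "y": -0.02, "z": 0, "wx": 0, "wy": 0, "wz": 0, "grip": 0},
    {"x": 0, "y": -0.015, "z": 0, "wx": 0, "wy": 0, "wz": 0, "grip": 0},
    {"x": 0, "y": 0, "z": 0, "wx": 0, "wy": 0, "wz": 0, "grip": 0},
    {"x": 0, "y": 0, "z": 0, "wx": 0, "wy": 0, "wz": 0, "grip": 0},
    {"x": 0, "y": 0, "z": 0, "wx": 0, "wy": 0, "wz": 0, "grip": 0},
    {"x": 0, "y": 0, "z": 0, "wx": 0, "wy": 0, "wz": 0, "grip": 0},
  ],
)

```text
time: 20.08
tcp_pos: [521.9, -203.7, 247.6]
tool_rot: [[-0.975, 0.22, 0.002], [0.22, 0.975, 0.007], [-0.001, 0.007, -1.0]]
wrist_force: [-0.4, 9.3, 2.0]
width: 0.155
gripper_force: 60.4
```

```bash
python3 go.py 522.2 -202.7 247.6 167.17
python3 - <<'E'
from workcell import viewer
from h import *
a=np.radians(-12.83); ex=np.array([np.cos(a),np.sin(a),0]); ey=np.array([-ex[1],ex[0],0]); O=np.array([548.3,-87.4,0])
J=lambda P:np.stack([(P-O)@ex,(P-O)@ey,P[...,2]],-1)
p,z=viewer.capture("scene"); c=viewer.camera_model("scene"); H,S,V=cv2.split(cv2.cvtColor(p,cv2.COLOR_BGR2HSV))
u,v=proj((O+ex*55-ey*118+[0,0,42])[None],c)[0].astype(int)
m=(H>20)&(H<33)&(S>140)&(V>110); m[:v-25]=0;m[v+25:]=0;m[:,:u-25]=0;m[:,u+25:]=0
mv,mu=np.nonzero(m)
for r in np.unique(mv):
    x=mu[mv==r]; t=J(onplane([[x.min()-.5,r],[x.max()+.5,r]],c,50)); print("mark row",r,x.min(),x.max())
q=np.argwhere(m)[:,::-1]; top=q[q[:,1]<q[:,1].min()+4]; print("mark top-face y",J(onplane(top.mean(0)[None],c,50)), "all@41+front", J(onplane(q.mean(0)[None],c,44)))
for r in range(v-13,v-2):
    row=S[r,u-3:u+12].astype(int); w=np.clip(150-row,0,None)*(V[r,u-3:u+12]>80); uu=(w*np.arange(u-3,u+12)).sum()/max(w.sum(),1)
    print("ptr row",r,w.sum(),round(uu,2),J(onplane([[uu,r]],c,43)).round(1)[0])
cv2.imwrite("pics/6.png",cv2.resize(p[v-25:v+25,u-25:u+25],(500,500),interpolation=cv2.INTER_CUBIC))
E
```

```text
t 20.0833 tcp [ 521.9 -203.7  247.6] ang 167.28 j [-28.   9.  -5.  76.   0. -16.] w 0.155 gf 60.38686394691467 F [-0.4  9.3  2. ]
shift [-0.0004  0.0105  0.0001] wz 0.023 rows>= 0.02630857232996827 tilt [ 0.0022  0.0071 -1.    ]
mark row 251 217 218
mark row 252 216 221
mark row 253 216 222
mark row 254 216 222
mark row 255 216 222
mark row 256 216 222
mark row 257 216 221
mark row 258 217 221
mark row 259 217 221
mark row 260 219 220
mark top-face y [[  60.86351368 -117.60016468   50.        ]] all@41+front [[  63.49816134 -117.35480064   44.        ]]
ptr row 240 0 0.0 [  76.3 -683.7   43. ]
ptr row 241 442 222.88 [  15.3 -118.3   43. ]
ptr row 242 492 222.73 [  18.7 -118.    43. ]
ptr row 243 600 223.02 [  21.9 -116.5   43. ]
ptr row 244 525 222.62 [  25.3 -116.7   43. ]
ptr row 245 464 222.11 [  28.7 -117.3   43. ]
ptr row 246 435 221.74 [  32.1 -117.4   43. ]
ptr row 247 412 221.42 [  35.5 -117.5   43. ]
ptr row 248 415 221.08 [  38.8 -117.6   43. ]
ptr row 249 405 220.81 [  42.1 -117.5   43. ]
ptr row 250 329 220.6 [  45.4 -117.3   43. ]
```

View pics/6.png

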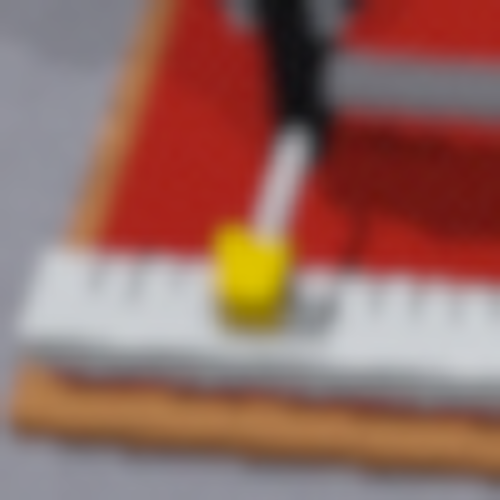

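The pointer line is at y ≈ -117.5, level with the mark at y ≈ -117.5, and it meets the yellow block at crop (262,240). The grip is still held, so I hand in.

```bash
python3 -c "
from workcell import r
print(r.job_done())"
```

```text
the job is handed in; nothing more can be done
None
```

I handed the job in at about 20 s: the blank is seated in the socket and released, the lever is shut over it, and the rod is still held by its grip with the pointer opposite the yellow mark (both measured at jig y ≈ -117.5 mm); no verdict was returned.

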